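# Run the lapping paste on the press-to-run mixer

## Task

Get the lapping paste mixing on the small press-to-run bench mixer. First slide the mixer's speed slider along its track until it is level with the little steel pointer beside the track; then stand the loose paste jar upright in the mixer's sprung ring cradle and press it fully down against the spring. Leave the V block where it stands, and finish while still holding the jar pressed down: do not let go, because the mixer only runs while the cradle is kept compressed.

Things in the scene. Friction and masses are not known exactly. Their poses are not given: they have to be found in the camera images.
- mixer: Bench mixer, fixed to the bench: a grey housing 170 (its x) x 190 (its y) x 50 mm high with a flat metal top. Origin at the centre of its underside, z up. The cradle is on the half away from the robot (centre at mixer x +35, y 0 mm), the slider track on the half nearer the robot (at mixer x -52 mm), running along the mixer's y.
- slider_grip (a point): Centre of the speed slider's grip, a black ribbed block 22 mm (across the track) x 14 mm (along the track) x 26 mm high on top of the housing; this point is 14 mm above the housing's top (12 mm below the grip's top). Free space of 30 mm or more all round it.
- speed_slider (a joint): Position of the slider along its track in m, 0 to 0.09, growing along the mixer's +y; it starts near 0. It moves against about 1.5 N of friction and stays where it is left.
- pointer_tip (a point): Tip of the flat dark steel arrow (15 x 10 x 3 mm) lying on the housing's top beside the track, on the robot's side of it; it points across the track at the wanted slider position and is stiff: leave it as it is. Its place along the track differs from run to run.
- pointer (a joint): Position of the pointer along the track in m, on the same scale as joint speed_slider: the slider is level with the pointer when the two values are equal.
- cradle_seat (a point): Centre of the floor inside the sprung ring cradle, on which the jar's base stands; z up. The cradle is a metal cup with inner diameter 58 mm, flared to 66 mm at its rim; its rim is 10 mm above this floor and 72 mm across outside. Unpressed, the floor is 20 mm above the housing's top (70 mm above the bench).
- cradle (a joint): How far the cradle is pressed down, in m: 0 at rest (up), 0.014 at its lower stop. A spring pushes it up; with the jar in it, it takes about 4 N to start and about 12 N to reach the stop, and it springs back when let go.
- jar_center (a point): Centre of the loose lapping-paste jar, half-way up (24 mm above its base); z along the jar's axis. A round jar, body diameter 52 mm, with a black screw lid 54 mm across, 48 mm high over all, 0.09 to 0.18 kg. It stands upright on the bench to the left or to the right of the mixer, where the V block does not stand (the similar jars far back on the bench beyond reach are not meant). In the cradle its lowest 10 mm are inside the ring, so grip it above that, by its upper 30 mm.
- vee_block: Grey steel V block, 38 x 60 x 42 mm, a bystander standing on the other side of the mixer. Origin at the centre of its underside.
Not all that is in view belongs to the job. Leave any pink, red or turquoise look-alike of the part that bears jar_center alone.

How it is judged:
On the way, in this order (a step that is already met when the one before it is completed fails the run):
1. the speed slider is level with the pointer, with the cradle still up (y of slider_grip in the frame of pointer_tip between -0.006 and 0.006 m and value of joint cradle below 0.004 m), for 0.2 s.
2. the jar stands in the cradle and is pressed down (horizontal distance between jar_center and cradle_seat below 0.006 m and distance between jar_center and cradle_seat below 0.029 m and value of joint cradle above 0.01 m), for 0.2 s.
At the end, for the whole second after the job is handed in: The slider is within 6 mm of the pointer along the track; the jar stands upright (within 0.12 rad) on the cradle's floor, centred within 6 mm; the robot is still holding it so that the cradle is at least 10 of its 14 mm down (all of step 2 and y of slider_grip in the frame of pointer_tip between -0.006 and 0.006 m and angle between jar_center's own z axis and vertical below 0.12 rad and contact force between paste_jar and cradle above 4 N and contact force between any of the fingers, the arm and paste_jar above 2 N); the arm keeps its last pose, push and grip.
It fails at once if the V block is pushed more than 30 mm (distance of vee_block from where it was at the start of the episode above 0.03 m).
It also fails if it takes over 58 s, if anything falls off the work surface, if the arm or the gripper's body presses on something with over 40 N, if the wrist force passes 120 N, or if a joint passes its speed limit or range.

## Robot

A 7-joint arm with a two-finger parallel gripper is mounted at the origin on a cart in front of the work surface, level with it; the furniture and walls round the work are solid. World frame = base frame: x ahead of the robot, y to its left, z up, the work surface at z = 0. Lengths are in m, angles in rad, forces in N, time in s.
With the tool pointing down it reaches from about 0.4 to 0.85 m from the base axis. Payload 4.5 kg.
Tool frame: the origin (TCP) lies at the very end of the fingers, on their centre line; the grasp point (between the pads) lies 19 mm behind it (r.pinch_z is the distance from the TCP to the grasp point, in m); z points along the fingers, y is the line along which they close (so a half turn about z gives the same grasp; the last joint's range is limited). The gripper opens to 88 mm and grips with 3 to 60 N. Pads are 18 mm wide; open, the fingers measure 123 mm over their backs; the gripper's body (75 mm by 187 mm) begins 45 mm behind the grasp point.
Start: joints at [0.034, 0.689, -0.195, 1.565, 0.157, 0.902, -0.215], TCP at [0.625, 0, 0.239] pointing down, gripper open.
Joint ranges: [-3.01, 3.01], [-0.46, 2.08], [-1.47, 1.51], [0.13, 2.56], [-1, 4.14], [0.04, 2.09], [-2.66, 2.66]. Speed limits (rad/s): [2.57, 2.57, 3.14, 3.14, 3.14, 3.14, 3.14].

## Interface

Orientations are given as a unit quaternion [x, y, z, w].
In Python, from plant import r, cams gives the robot as it stands.
- The arm moves only by the shell command python3 -m pendant 'ROWS' [FORCE]. ROWS is JSON, a list of rows, each a list of 3 entries, a list of its own where there are three numbers: the closure, from -1 (fully open) to 1 (shut), then the shift along the tool's x, y, z in mm, then the turn, a rotation vector about the tool's x, y, z in degrees. A call has 1 to 8 rows; each row shifts and turns the commanded pose from where the row before left it, along the tool's axes as they then stand; what a row does not reach is not made up. A row lasts 1/8 s, in which the tool goes at most 62.5 mm and 10.7 degrees, less where a joint would pass 70% of its speed; a pose out of reach is approached as far as the arm can. A call with a gripper value outside its range is refused whole. The fingers move at their own pace and stop on an object; FORCE is the grip in N (left out, the last holds). Time passes only in rows, so rows that do not move let the fingers close. It gives the time, the measured TCP pose, the force, the opening and the grip force at its end, in the units of the state.
- r.get_state(): the state, without advancing time (a new reading comes with each control period).
- cams.snapshot(name): name is "scene" or "side" or "wrist"; returns a dict with "img" (480x640x3 uint8, red, green, blue), "camera_matrix" (3x3 intrinsics, pixels), "camera_from_world" (4x4, takes a point from world to camera coordinates); the wrist camera has in their place "tool_from_camera" (4x4, takes a point from camera to tool coordinates, whose origin is the TCP and whose axes are the flange's). Camera axes: x right, y up, looking along -z (the intrinsics and any distortion apply to the point x, -y, -z); pixel columns grow to the right and rows downward; lengths in m; the calibration is good to about 2 mm. A picture is of the moment at which its call begins: read the wrist's pose just before it. There is no depth.
- r.finish_job(): hands the job in; it is judged then, once.
The state is a dict: "clock": time; "q": joint angles; "qd": joint speeds; "joint_torque": joint torques, N m; "tool_pos": TCP position; "eef_rot": TCP orientation; "contact_force": force on the tool from outside, world axes, zero at the start; "moment": the same for the moment, N m; "opening": opening from 0.0 (shut) to 1.0 (fully open); "finger_force": force on a finger pad.
Only numpy, scipy, OpenCV 4.12 (cv2) and the standard library are available. Lean on these libraries where they do the work, as an engineer would, in place of code of your own. Each camera call takes 0.05 s, during which the arm holds its last target. There are 200 camera calls.

## Working session

There is one attempt and no reset: what is moved stays moved. The work goes in short steps, Python scripts to look and compute and a shell command to move; the robot and the scene stay as the last step left them, time stands still between calls to the robot, and variables do not carry over. Pictures are saved under pics/ and viewed, at most 10 in all, crops included, and the job is handed in when it is done.

```bash
ls; mkdir -p pics; python3 - <<'E'
from plant import r,cams
import cv2
for n in("scene","side","wrist"):
    s=cams.snapshot(n); cv2.imwrite(f"pics/{n}0.png",s["img"][:,:,::-1])
    print(n,s["camera_matrix"].round(1).tolist(),[ (k,v.round(3).tolist()) for k,v in s.items() if "from" in k],[k for k in s])
st=r.get_state();print({k:st[k] for k in("clock","tool_pos","eef_rot","opening","contact_force")},r.pinch_z)
E
```

```text
pics
scene [[493.3, 0.0, 318.7], [0.0, 493.3, 244.8], [0.0, 0.0, 1.0]] [('camera_from_world', [[0.838, -0.546, -0.024, -0.325], [0.289, 0.405, 0.867, -0.272], [-0.464, -0.733, 0.497, -0.915], [0.0, 0.0, 0.0, 1.0]])] ['img', 'camera_matrix', 'camera_from_world']
side [[532.8, 0.0, 327.3], [0.0, 532.8, 245.6], [0.0, 0.0, 1.0]] [('camera_from_world', [[-0.921, -0.389, 0.011, 0.498], [0.268, -0.614, 0.743, -0.119], [-0.282, 0.687, 0.67, -1.232], [0.0, 0.0, 0.0, 1.0]])] ['img', 'camera_matrix', 'camera_from_world']
wrist [[390.4, 0.0, 313.8], [0.0, 390.4, 237.7], [0.0, 0.0, 1.0]] [('tool_from_camera', [[0.001, 0.951, 0.309, 0.08], [1.0, -0.001, -0.0, -0.001], [0.0, 0.309, -0.951, -0.146], [0.0, 0.0, 0.0, 1.0]])] ['img', 'camera_matrix', 'tool_from_camera']
{'clock': 0.15, 'tool_pos': array([ 6.24556306e-01, -4.62505772e-05,  2.38130388e-01]), 'eef_rot': array([ 7.07081539e-01,  7.07131719e-01, -5.00682704e-04, -4.22286950e-04]), 'opening': 1.0002205095568133, 'contact_force': array([-0.80290623,  0.49872014, -0.77262852])} 0.0187
```

View pics/scene0.png

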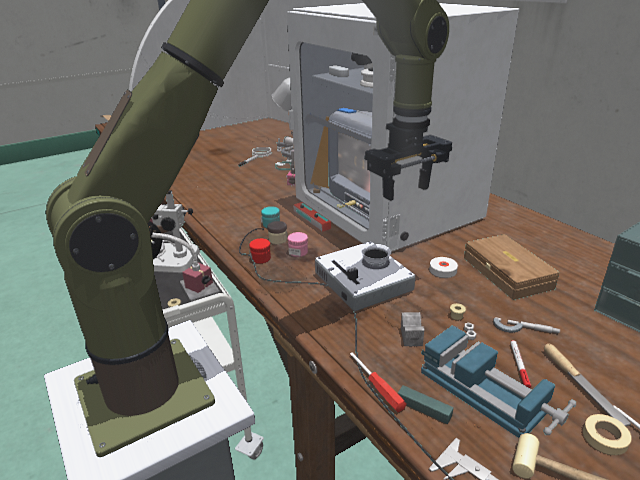

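View pics/side0.png

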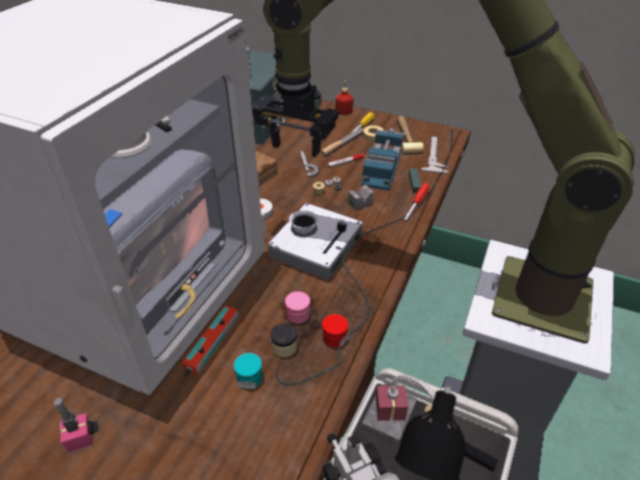

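View pics/wrist0.png

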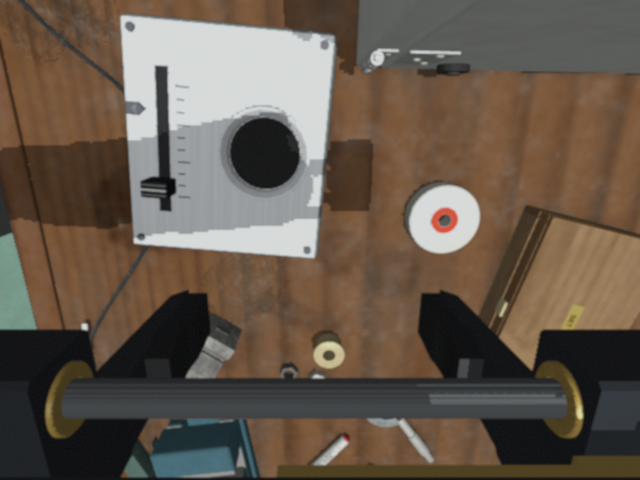

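The wrist view shows the mixer's top (corners about (121,15), (335,35), (315,258), (133,243)), the slider grip at (157,187), the pointer tip at (146,107) and the cradle at (264,153).

In the side view, four jars could be the one meant: pink (298,306), red (335,330), turquoise (248,370) and black-lidded beige (284,340). The black-lidded one fits, because the others are excluded by colour. I'll measure these and confirm it in a crop.

```bash
cat > h.py <<'E'
from plant import r,cams
import numpy as np,cv2
from scipy.spatial.transform import Rotation as R
def snap(n):
    st=r.get_state(); s=cams.snapshot(n)
    if n=="wrist":
        T=np.eye(4);T[:3,:3]=R.from_quat(st["eef_rot"]).as_matrix();T[:3,3]=st["tool_pos"]
        s["wfc"]=T@s["tool_from_camera"]
    else: s["wfc"]=np.linalg.inv(s["camera_from_world"])
    return s
def ray(s,u,v):
    K=s["camera_matrix"]; d=np.array([(u-K[0,2])/K[0,0],-(v-K[1,2])/K[1,1],-1])
    return s["wfc"][:3,3],s["wfc"][:3,:3]@d
def plane(s,u,v,z):
    o,d=ray(s,u,v); return o+d*(z-o[2])/d[2]
def proj(s,p):
    c=np.linalg.inv(s["wfc"])@np.append(p,1);K=s["camera_matrix"]
    return K[0,0]*c[0]/-c[2]+K[0,2],K[1,1]*c[1]/c[2]+K[1,2]
E
python3 - <<'E'
from h import *
w=snap("wrist")
c=np.array([plane(w,*p,.05) for p in[(121,15),(335,35),(315,258),(133,243)]])
print("corners",c.round(4).tolist(),"sides",np.linalg.norm(c-np.roll(c,-1,0),axis=1).round(4))
ex=(c[1]-c[0]+c[2]-c[3]);yaw1=np.arctan2(ex[1],ex[0]);ey=c[0]-c[3]+c[1]-c[2];yaw2=np.arctan2(-ey[0],ey[1])
yaw=(yaw1+yaw2)/2
print("yaw",yaw1,yaw2,"ctr",c.mean(0).round(4))
M=R.from_euler("z",yaw).as_matrix(); o=c.mean(0)
loc=lambda p:((p-o)@M).round(4)
for n,u,v,z in[("grip",158,183,.076),("gripbase?",158,196,.05),("ptr",146,107,.053),("cradlefloor",264,153,.07),("tracktop",161,67,.05),("trackbot",166,210,.05)]:
    p=plane(w,u,v,z);print(n,p.round(4),loc(p))
print("grid cradle expected",(o+M@[.035,0,0]).round(4))
s=snap("side");i=s["img"]
for n,p in[("pink",(298,302)),("red",(335,325)),("teal",(248,364)),("jar",(284,334)),("vee",(360,192))]:
    print(n,plane(s,*p,.048).round(3))
sc=snap("scene")
a=cv2.resize(i[280:400,210:370,::-1],(640,480),interpolation=cv2.INTER_CUBIC)
cv2.imwrite("pics/jars.png",a)
E
```

```text
corners [[0.4772, 0.1488, 0.05], [0.64, 0.1352, 0.05], [0.6249, -0.0484, 0.05], [0.4603, -0.0341, 0.05]] sides [0.1633 0.1842 0.1652 0.1837]
yaw -0.08488881585178967 -0.08712059182021181 ctr [0.5506 0.0504 0.05  ]
grip [0.5001 0.0251 0.076 ] [-0.0482 -0.0295  0.026 ]
gripbase? [0.4882 0.0091 0.05  ] [-0.0586 -0.0465  0.    ]
ptr [0.4887 0.0825 0.053 ] [-0.0644  0.0267  0.003 ]
cradlefloor [0.5844 0.048  0.07  ] [0.0339 0.0005 0.02  ]
tracktop [0.5033 0.1125 0.05  ] [-0.0525  0.0578  0.    ]
trackbot [ 0.4937 -0.0034  0.05  ] [-0.052  -0.0585  0.    ]
grid cradle expected [0.5855 0.0474 0.05  ]
pink [0.492 0.277 0.048]
red [0.395 0.304 0.048]
teal [0.513 0.46  0.048]
jar [0.482 0.367 0.048]
vee [ 0.508 -0.151  0.048]
```

View pics/jars.png

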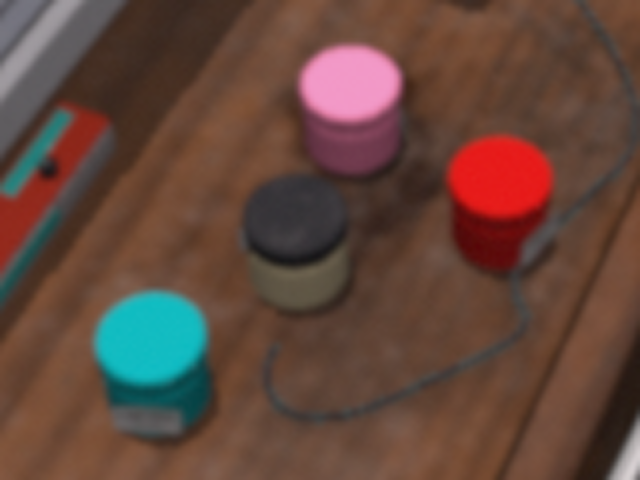

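The crop confirms it: the black-lidded beige jar is the paste jar, at about (0.482, 0.367). It stands between pink, red and turquoise look-alikes. I'll go to the slider first, with the tool turned so that the fingers close along the track.

```bash
python3 -m pendant '[[0.1,[4,-43,20],[0,0,0]],[0.1,[4,-43,20],[0,0,0]],[0.1,[5,-43,20],[0,0,0]],[0.1,[0,0,0],[0,0,-10.6]],[0.1,[0,0,0],[0,0,-10.6]],[0.1,[0,0,0],[0,0,-10.6]],[0.1,[0,0,0],[0,0,-10.6]],[0.1,[0,0,0],[0,0,-10.6]]]' 20
python3 -m pendant '[[0.1,[0,0,0],[0,0,-10.6]],[0.1,[0,0,0],[0,0,-10.6]],[0.1,[0,0,0],[0,0,-10.6]],[0.1,[0,0,0],[0,0,0]]]'
python3 - <<'E'
from h import *
s=snap("wrist");cv2.imwrite("pics/w1.png",s["img"][:,:,::-1])
s2=snap("side")
print([plane(s2,*p,0).round(3).tolist() for p in[(265,245),(150,392)]],R.from_quat(r.get_state()["eef_rot"]).as_rotvec(),r.get_state()["opening"])
E
```

```text
clock: 1.3
tool_pos: [0.4962, 0.013, 0.1788]
eef_rot: [0.314, 0.949, 0.0, 0.0]
contact_force: [0.2, 0.1, -0.4]
opening: 0.449
finger_force: 0.0
clock: 1.8
tool_pos: [0.4961, 0.0129, 0.1787]
eef_rot: [0.047, 0.999, 0.0, -0.0]
contact_force: [-0.8, 0.1, -0.3]
opening: 0.447
finger_force: 0.0
[[0.671, 0.097, 0.0], [0.676, 0.564, 0.0]] [1.47976147e-01 3.13797849e+00 1.47780111e-04] 0.44640823374542915
```

View pics/w1.png

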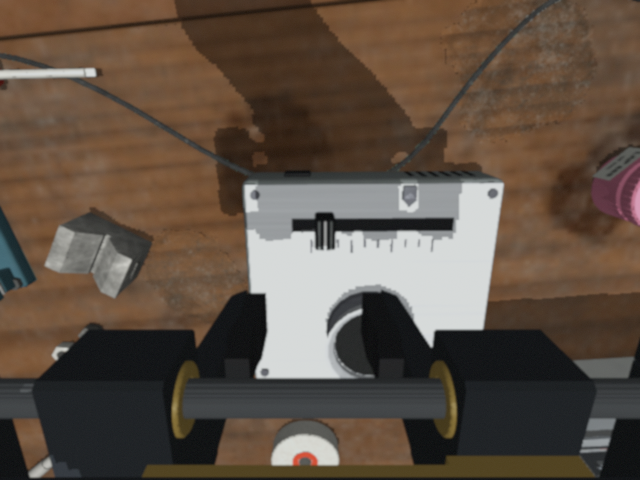

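The wrist view shows the grip with centre column 325 (rows 213–249), the pointer centred on column 409 with its tip at (409,206), and the track from columns 292 to 453. The housing's near corners are at (246,182) and (502,183).

```bash
python3 - <<'E'
from h import *
s=snap("wrist");i=s["img"]
o=np.array([.5506,.0504,.05]);M=R.from_euler("z",-.086).as_matrix()
st=r.get_state();T=R.from_quat(st["eef_rot"]).as_matrix()
for n,u,v,z in[("grip",325,236,.076),("ptr",409,206,.053),("tr0",292,225,.05),("tr1",454,225,.05),("c0",246,182,.05),("c1",502,183,.05)]:
    p=plane(s,u,v,z);print(n,p.round(4),"mixer",((p-o)@M).round(4),"tool",((p-st["tool_pos"])@T).round(4))
hsv=cv2.cvtColor(i,cv2.COLOR_RGB2GRAY)
print(hsv[240,305:345]);print(hsv[200,395:425]);print(hsv[184:214,409]);print(hsv[205:255,325])
E
```

```text
grip [0.4955 0.02   0.076 ] mixer [-0.0523 -0.035   0.026 ] tool [0.0013 0.0069 0.1028]
ptr [0.4861 0.0815 0.053 ] mixer [-0.067   0.0254  0.003 ] tool [0.0164 0.0673 0.1258]
tr0 [ 0.4931 -0.0033  0.05  ] mixer [-0.0526 -0.0585 -0.    ] tool [ 0.0015 -0.0165  0.1288]
tr1 [0.5042 0.1147 0.05  ] mixer [-0.0517  0.0601 -0.    ] tool [0.0015 0.1021 0.1288]
c0 [ 0.4587 -0.0322  0.05  ] mixer [-0.0845 -0.0902 -0.    ] tool [ 0.0331 -0.0485  0.1288]
c1 [0.4763 0.148  0.05  ] mixer [-0.0824  0.0908 -0.    ] tool [0.0324 0.1326 0.1288]
[217 217 217 216 208 183 170 191 201 178 122  58  46  71  79  62  36  37
  94 143 152 124  69  31  45  69  71  53  45  99 148 159 151 165 196 213
 217 217 217 217]
[156 156 157 174 200 212 207 191 166 139 121 115 114 114 116 115 116 115
 117 130 152 182 196 185 164 156 154 156 155 155]
[185 158 117 114 119 119 120 121 128 139 146 150 149 143 129 119 116 115
 115 115 122 145 179 206 215 217 217 209 184 162]
[157 156 156 157 159 155 134  90  43  18  13  10  15  15  23  64 110 142
 153 154 154 154 153 152 153 153 154 154 154 153 153 153 153 153 153 152
 153 152 152 153 167 188 199 200 202 208 215 217 217 217]
```

```bash
python3 -m pendant '[[0.1,[1,7,40],[0,0,0]],[0.1,[0,0,40],[0,0,0]],[0.1,[0,0,28],[0,0,0]],[0.1,[0,0,10],[0,0,0]],[1,[0,0,0],[0,0,0]],[1,[0,0,0],[0,0,0]],[1,[0,0,0],[0,0,0]],[1,[0,0,0],[0,0,0]]]' 20
```

```text
clock: 2.95
tool_pos: [0.4964, 0.0201, 0.0617]
eef_rot: [0.045, 0.999, 0.0, 0.001]
contact_force: [0.1, -0.2, 6.5]
opening: 0.16
finger_force: 20.0
```

```bash
python3 -m pendant '[[1,[0,10,0],[0,0,0]],[1,[0,10,0],[0,0,0]],[1,[0,10,0],[0,0,0]],[1,[0,10,0],[0,0,0]],[1,[0,10,0],[0,0,0]],[1,[0,10,0],[0,0,0]],[1,[0,0,0],[0,0,0]],[1,[0,0,0],[0,0,0]]]'
python3 - <<'E'
from h import *
s=snap("wrist");i=s["img"];cv2.imwrite("pics/w2.png",i[:,:,::-1])
E
```

```text
clock: 3.95
tool_pos: [0.5017, 0.0812, 0.0617]
eef_rot: [0.045, 0.999, 0.001, 0.001]
contact_force: [-0.9, 1.6, 6.4]
opening: 0.158
finger_force: 20.0
```

View pics/w2.png

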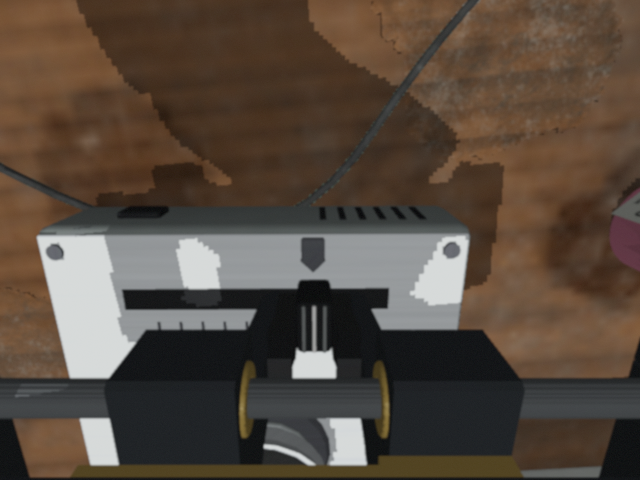

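The grip is centred on column 314 and the pointer on column 313, so the slider is level and can be let go. Next I go to the jar.

```bash
python3 -m pendant '[[1,[0,0,0],[0,0,0]],[0.1,[0,0,0],[0,0,0]],[0.1,[0,0,0],[0,0,0]],[0.1,[0,0,-20],[0,0,0]],[0.1,[0,0,-50],[0,0,0]],[-0.7,[0,0,-50],[0,0,0]],[-0.7,[9,56,0],[0,0,0]],[-0.7,[9,56,0],[0,0,0]]]'
python3 -m pendant '[[-0.7,[9,57,0],[0,0,0]],[-0.7,[9,57,0],[0,0,0]],[-0.7,[9,57,0],[0,0,0]],[-0.7,[0,0,0],[0,0,-10]],[-0.7,[0,0,0],[0,0,-10]],[-0.7,[0,0,0],[0,0,-10]],[-0.7,[0,0,0],[0,0,-10]],[-0.7,[0,0,0],[0,0,-10]]]'
python3 - <<'E'
from h import *
s=snap("wrist");i=s["img"];cv2.imwrite("pics/w3.png",i[:,:,::-1]);print(r.get_state()["q"].round(2),r.get_state()["tool_pos"])
E
```

```text
clock: 5.0
tool_pos: [0.4941, 0.1929, 0.1814]
eef_rot: [0.047, 0.999, 0.0, 0.001]
contact_force: [0.7, 0.2, 0.6]
opening: 0.761
finger_force: 0.0
clock: 6.0
tool_pos: [0.4819, 0.3651, 0.1803]
eef_rot: [-0.384, 0.924, -0.0, -0.0]
contact_force: [-0.2, 0.4, 0.1]
opening: 0.852
finger_force: 0.0
[-0.29  0.84 -0.8   1.67  0.72  0.95  0.99] [0.48206251 0.36490452 0.18011595]
```

View pics/w3.png

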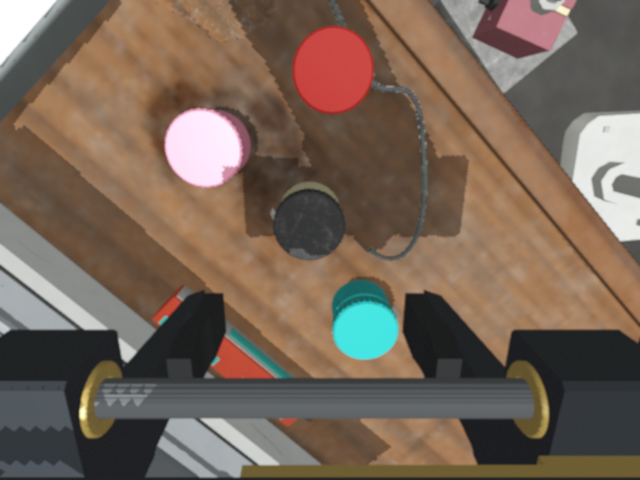

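The black lid is at (309,224) with a radius of about 36 px. Both finger places, left and right of it, are clear of the pink, red and turquoise jars.

```bash
python3 - <<'E'
from h import *
s=snap("wrist");st=r.get_state();T=R.from_quat(st["eef_rot"]).as_matrix()
g=cv2.cvtColor(s["img"],cv2.COLOR_RGB2HSV)
m=((g[...,2]<75)&(g[...,1]<70)).astype(np.uint8);m[:180]=0;m[270:]=0;m[:,:262]=0;m[:,356:]=0
m=cv2.morphologyEx(m,cv2.MORPH_OPEN,np.ones((5,5)))
cs=cv2.findContours(m,0,2)[0];c=max(cs,key=cv2.contourArea);print(cv2.minEnclosingCircle(c),cv2.boundingRect(c),cv2.contourArea(c))
for px in[(309,224),cv2.minEnclosingCircle(c)[0]]:
    p=plane(s,*px,.048);print(p.round(4),((p-st["tool_pos"])@T).round(4))
E
```

```text
((309.07781982421875, 223.7896728515625), 35.87443542480469) (274, 189, 71, 66) 3614.5
[0.4834 0.3613 0.048 ] [ 0.0015 -0.0037  0.1321]
[0.4832 0.3612 0.048 ] [ 0.0016 -0.0037  0.1321]
```

```bash
python3 -m pendant '[[-0.7,[1.5,-4,50],[0,0,0]],[-0.7,[0,0,50],[0,0,0]],[-0.7,[0,0,40],[0,0,0]],[-0.7,[0,0,24],[0,0,0]],[1,[0,0,0],[0,0,0]],[1,[0,0,0],[0,0,0]],[1,[0,0,0],[0,0,0]],[1,[0,0,0],[0,0,0]]]' 45
python3 -m pendant '[[1,[0,0,-20],[0,0,0]],[1,[0,0,-50],[0,0,0]],[1,[0,0,-50],[0,0,0]],[1,[0,0,0],[0,0,0]]]'
```

```text
clock: 7.1
tool_pos: [0.4846, 0.3627, 0.0183]
eef_rot: [-0.381, 0.925, 0.001, 0.001]
contact_force: [0.4, -1.4, 6.1]
opening: 0.579
finger_force: 55.3
clock: 7.6
tool_pos: [0.485, 0.3642, 0.1417]
eef_rot: [-0.381, 0.925, 0.002, 0.004]
contact_force: [-0.3, 0.2, -2.1]
opening: 0.58
finger_force: 55.7
```

```bash
python3 -m pendant '[[1,[0,0,0],[0,0,9]],[1,[0,0,0],[0,0,9]],[1,[0,0,0],[0,0,9]],[1,[0,0,0],[0,0,9]],[1,[0,0,0],[0,0,9]],[1,[-8,-50,0],[0,0,0]],[1,[-16,-50,0],[0,0,0]],[1,[-16,-50,0],[0,0,0]]]'
python3 -m pendant '[[1,[-20,-50,0],[0,0,0]],[1,[-20,-50,0],[0,0,0]],[1,[-12,-40,0],[0,0,0]],[1,[-8,-26,0],[0,0,0]],[1,[0,0,0],[0,0,0]],[1,[0,0,0],[0,0,0]]]'
python3 - <<'E'
from h import *
a=snap("side");b=snap("scene")
cv2.imwrite("pics/p1.png",np.hstack([cv2.resize(x["img"][y0:y0+150,x0:x0+130,::-1],(390,450),interpolation=cv2.INTER_CUBIC) for x,y0,x0 in((a,150,250),(b,190,310))]))
# cradle from first wrist picture
w=cams.snapshot("wrist");T=np.eye(4);T[:3,:3]=R.from_quat([.70708,.70713,-.0005,-.0004]).as_matrix();T[:3,3]=[.62456,0,.23813]
w["wfc"]=T@w["tool_from_camera"];i=cv2.imread("pics/wrist0.png",0)
m=(i<60).astype(np.uint8);m[:100]=0;m[205:]=0;m[:,:215]=0;m[:,312:]=0
c=max(cv2.findContours(m,0,2)[0],key=cv2.contourArea);e=cv2.fitEllipse(c);print(e)
for z in(.07,.08):
    p=plane(w,*e[0],z);q=plane(w,e[0][0]+e[1][0]/2,e[0][1],z);print(z,p.round(4),"diam",2*np.linalg.norm(p-q))
print(r.get_state()["tool_pos"],R.from_quat(r.get_state()["eef_rot"]).as_matrix().round(3))
E
```

```text
clock: 8.6
tool_pos: [0.5227, 0.2097, 0.1362]
eef_rot: [0.001, 1.0, -0.001, -0.001]
contact_force: [0.6, -0.0, -1.7]
opening: 0.58
finger_force: 55.6
clock: 9.35
tool_pos: [0.5817, 0.0469, 0.1365]
eef_rot: [0.001, 1.0, 0.001, -0.001]
contact_force: [-0.3, 0.8, -1.8]
opening: 0.58
finger_force: 55.6
((264.3324279785156, 152.830810546875), (66.58332061767578, 69.84004974365234), 151.0414581298828)
0.07 [0.5847 0.0493 0.07  ] diam 0.0526036809356714
0.08 [0.586  0.0503 0.08  ] diam 0.05092823654183502
[0.58204341 0.04740615 0.13679405] [[-1.     0.001 -0.   ]
 [ 0.001  1.     0.001]
 [ 0.     0.001 -1.   ]]
```

View pics/p1.png

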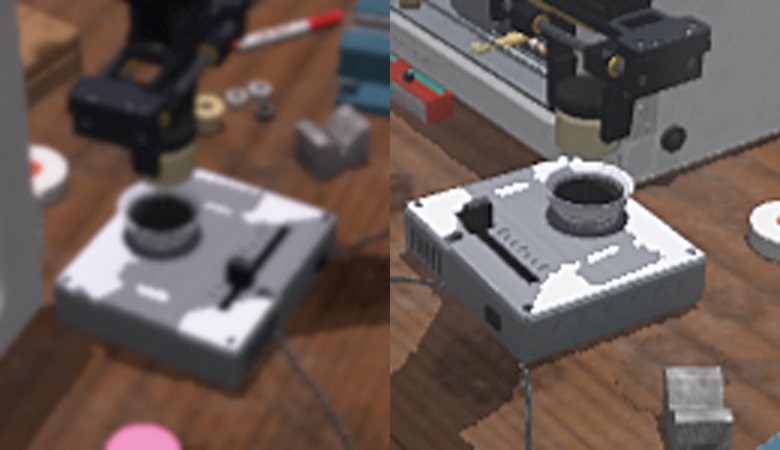

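The side crop shows the jar upright at column 177 above the ring (161,212), and the scene crop shows the jar at column 583 above the ring (589,187). The slider still stands level. I'll check the offset within each view.

```bash
python3 - <<'E'
from h import *
a=snap("side");b=snap("scene")
for s,jc,cc in((a,(309,205),(303.7,220.7)),(b,(374.3,231),(376.5,252.3))):
    print("jar pred",np.round(proj(s,[.580,.0474,.135]),1),"seen",jc,"| rim pred",np.round(proj(s,[.585,.0485,.08]),1),"seen",cc, "rim plane",plane(s,*cc,.08).round(4))
    print(" px per m x,y",(np.array(proj(s,[.59,.0474,.135]))-proj(s,[.58,.0474,.135]))*100,(np.array(proj(s,[.58,.0574,.135]))-proj(s,[.58,.0474,.135]))*100)
E
```

```text
jar pred [304.9 200.6] seen (309, 205) | rim pred [303.3 218.2] seen (303.7, 220.7) rim plane [0.58   0.0568 0.08  ]
 px per m x,y [-380.02326384 -102.14710068] [-175.9411437   233.92765724]
jar pred [374.9 231.2] seen (374.3, 231) | rim pred [375.5 250.7] seen (376.5, 252.3) rim plane [0.5822 0.0412 0.08  ]
 px per m x,y [ 334.70283144 -117.68498586] [-267.84431491 -163.86036152]
```

```bash
python3 -m pendant '[[1,[-4,1.5,15],[0,0,0]],[1,[0,0,15],[0,0,0]],[1,[0,0,8],[0,0,0]],[1,[0,0,4],[0,0,0]],[1,[0,0,3],[0,0,0]],[1,[0,0,3],[0,0,0]],[1,[0,0,0],[0,0,0]]]'
```

```text
clock: 10.48
tool_pos: [0.5865, 0.047, 0.0887]
eef_rot: [0.002, 1.0, 0.0, -0.0]
contact_force: [-0.1, -0.7, -2.3]
opening: 0.582
finger_force: 55.7
```

```bash
python3 -m pendant '[[1,[0,0,2],[0,0,0]],[1,[0,0,2],[0,0,0]],[1,[0,0,2],[0,0,0]],[1,[0,0,0],[0,0,0]]]'
```

```text
clock: 10.98
tool_pos: [0.5865, 0.0471, 0.0832]
eef_rot: [0.002, 1.0, -0.0, 0.0]
contact_force: [-3.4, -0.3, 7.2]
opening: 0.581
finger_force: 55.3
```

```bash
python3 - <<'E'
from h import *
a=snap("side");b=snap("scene")
cv2.imwrite("pics/p2.png",np.hstack([cv2.resize(x["img"][y0:y0+100,x0:x0+80,::-1],(400,500),interpolation=cv2.INTER_CUBIC) for x,y0,x0 in((a,170,270),(b,210,340))]))
E
```

```text
(no output)
```

View pics/p2.png

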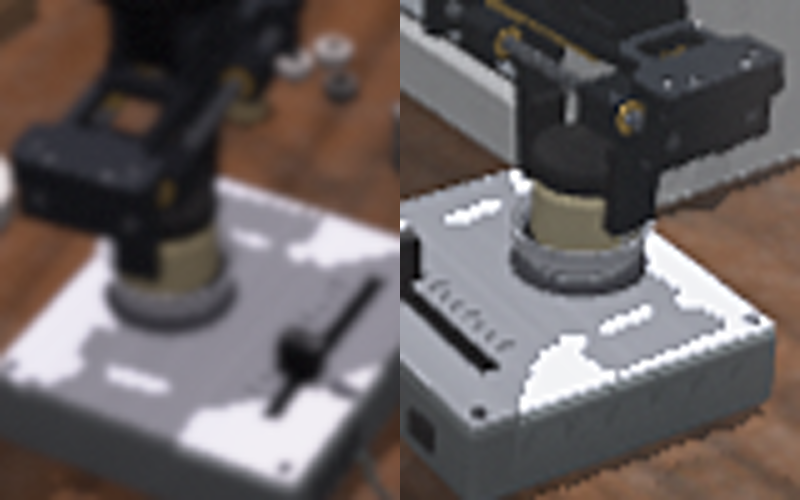

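The jar sits inside the ring, slightly towards +x. I'll ease it back by about 1.5 mm and press to the stop.

```bash
python3 -m pendant '[[1,[1.5,0,2],[0,0,0]],[1,[0,0,2],[0,0,0]],[1,[0,0,2],[0,0,0]],[1,[0,0,1],[0,0,0]],[1,[0,0,1],[0,0,0]],[1,[0,0,0],[0,0,0]],[1,[0,0,0],[0,0,0]]]'
```

```text
clock: 11.95
tool_pos: [0.5865, 0.0471, 0.0762]
eef_rot: [0.002, 1.0, 0.0, 0.002]
contact_force: [-2.8, -0.8, 10.6]
opening: 0.577
finger_force: 55.1
```

```bash
python3 -m pendant '[[1,[1.5,0,1],[0,0,0]],[1,[0,0,1],[0,0,0]],[1,[0,0,1],[0,0,0]],[1,[0,0,1],[0,0,0]],[1,[0,0,0],[0,0,0]],[1,[0,0,0],[0,0,0]]]'
```

```text
clock: 12.7
tool_pos: [0.5865, 0.0472, 0.0741]
eef_rot: [0.002, 1.0, -0.0, 0.004]
contact_force: [-2.8, -1.7, 22.6]
opening: 0.578
finger_force: 54.6
```

Force rose sharply at z = 0.0741, which puts the jar's base at 0.056 m, exactly the cradle floor at its lower stop. The ring's clearance keeps it centred within 3 mm, and the slider has not been touched since. Handing in.

```bash
python3 -c "
from plant import r
print(r.finish_job())"
```

```text
the job is handed in; nothing more can be done
None
```

I set the slider level with the pointer and handed in with the gripper still holding the paste jar upright, pressed to the cradle's lower stop; the V block was not touched, and the hand-in returned no verdict.

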